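# Hang the docked clipper on the retracting hook

### The arm

A 6-joint arm with a two-finger parallel gripper is mounted at the origin on the work surface. World frame = base frame: x ahead of the robot, y to its left, z up, the work surface at z = 0. Lengths are in m, angles in rad, forces in N, time in s.
With the tool pointing down it reaches from about 0.3 to 0.875 m from the base axis. Payload 6.4 kg.
Tool frame: the origin (TCP) lies between the finger pads; the fingertips stand 25 mm ahead of it and the grasp point (between the pads) lies 6 mm ahead of it; z points along the fingers, y is the line along which they close (so a half turn about z gives the same grasp; the last joint's range is limited). The gripper opens to 85 mm and grips with 20 to 120 N. Pads are 22 mm wide; open, the fingers measure 114 mm over their backs; the gripper's body (76 mm by 85 mm) begins 54 mm behind the grasp point. The pads swing forward as they close: fully open they stand 13 mm farther back than shut.
Start: joints at [0.921, 0.181, 1.607, -0, 1.354, -0.206], TCP at [0.247, 0.519, 0.256] pointing down, gripper open.
Joint ranges: [-2.99, 2.99], [-0.89, 2.07], [0.3, 2.58], [-1.14, 4.28], [0, 2.63], [-3.12, 3.12]. Speed limits (rad/s): [2.57, 2.57, 3.01, 3.14, 3.14, 3.14].

### API

Orientations are given as a unit quaternion [w, x, y, z].
In Python, from bench import ctrl gives the robot as it stands.
- The arm moves only by the tool servo_tool, never from a script. Its argument "series" is text: rows parted by semicolons, each of 7 numbers parted by spaces: the gripper command: -1 is fully open, 1 is shut, values between are in proportion, then the shift along the tool's x, y, z in m, then the turn, a rotation vector about the tool's x, y, z in degrees. A call has 1 to 12 rows; each row is the pose to reach, as a shift and turn from the pose commanded when the call began, along the tool's axes at that moment; what a row does not reach only later rows make up. A row lasts 1/12 s, in which the tool goes at most 41.7 mm and 7.16 degrees, less where a joint would pass 70% of its speed; a pose out of reach is approached as far as the arm can. A call with a gripper value outside its range is refused whole. The fingers move at their own pace and stop on an object; the grip force is fixed at half the most. Time passes only in rows, so rows that repeat a pose let the fingers close. It gives the time, the measured TCP pose, the force, the opening and the grip force at its end, in the units of the state.
- ctrl.get_obs(): the state, without advancing time (a new reading comes with each control period).
- ctrl.camera(name): name is "scene" or "top" or "wrist"; returns a dict with "img" (480x640x3 uint8, red, green, blue), "z_map" (480x640 float32, m along the optical axis (not along the pixel's ray), 0 where there is no reading), "fovy" (degrees; the focal length in pixels is half the picture's height over the tangent of half this angle, whatever the lens; pixels are square), "cx", "cy" (the principal point, pixels), "k1" (the pictures are not rectified: a ray, as slopes to the right and down, at radius r is drawn at 1 + k1 r^2 times it, then the intrinsics apply), "extrinsics" (4x4, takes a point from camera to world coordinates); the wrist camera has in their place "T_tool_cam" (4x4, takes a point from camera to tool coordinates, whose origin is the TCP and whose axes are the flange's). Camera axes: x right, y down, z forward; pixel columns grow to the right and rows downward; lengths in m; the calibration is good to about 2 mm. A picture is of the moment at which its call begins: read the wrist's pose just before it.
- ctrl.hand_in(): hands the job in; it is judged then, once.
The state is a dict: "time_s": time; "q": joint angles; "dq": joint speeds; "joint_efforts": joint torques, N m; "eef_pos": TCP position; "eef_rot": TCP orientation; "wrist_force": force on the tool from outside, world axes, zero at the start; "torque": the same for the moment, N m; "opening": opening from 0.0 (shut) to 1.0 (fully open); "grasp_force": force on a finger pad.
Only numpy, scipy, OpenCV 4.12 (cv2) and the standard library are available. Lean on these libraries where they do the work, as an engineer would, in place of code of your own. Each camera call takes 0.05 s, during which the arm holds its last target. There are 200 camera calls.

### The job

Pull the sprung retracting hook down by its rubber pull bar, run it along the rail and hook it into the hanging loop on top of the pet clipper standing in the charging dock, then ease it all the way back up so that the clipper hangs freely from it, clear of the dock. How far the loop stands out of the clipper is not known, so feel or look for it and be gentle: do not press the hook hard on the clipper or loop, never let the hook fly back up, handle only the pull bar (do not touch the clipper or its loop with the robot), leave the other things alone, and let go at the end.

Things in the scene. Friction and masses are not known exactly. Their poses are not given: they have to be found in the camera images.
- stand: Fixed overhead frame: two steel columns 600 mm apart and a cross rail 400 mm up with a trolley bearing a vertical balancer tube (44 mm across, 352 to 536 mm up, 80 mm from the rail on the robot's side). Origin on the table midway between the columns; x from the robot's side to the far side, y along the rail, z up.
- trolley (a joint): Position of the trolley along the rail, m, along the stand's +y, from -0.17 to 0.17; slides easily (about 1 N) and stays where left.
- slider (a joint): How far the hook is pulled down, m: 0 is fully retracted (upper stop), 0.15 is the lower stop. A spring pulls it up: about 6 N at 0, growing by 3 N per 100 mm. Let go, it shoots up; the hook moves only straight up and down and along the rail.
- pull_bar (a point): Grip point of the black rubber pull bar, a level bar 16 mm wide (stand's y), 20 mm high, 135 mm long along the stand's x towards the robot. At the bar's centre height, 115 mm on the robot's side of the hook's rod; 315 mm above the table when retracted. Grip from above, closing along the stand's y.
- hook: Steel J hook, 8 mm round bar, in the stand's y-z plane. Axes as the stand's. Origin: on the bar's axis, middle of the 20 mm level bottom (underside 4 mm below); 255 mm above the table when retracted. Open upwards. Shank 18 mm to -y of the origin, going up; upturned tip 18 mm to +y; 28 mm free between. From the pull_bar point the origin is +115, +18, -60 mm (stand x, y, z).
- clipper: White pet clipper standing upright, 46 x 36 x 100 mm (x, y, z), 0.2 to 0.4 kg, loose. Origin at the centre of its underside, z up. On its top centre a stiff pull-out stem bears a closed upright loop of 6 mm wire in the clipper's x-z plane, 48 mm wide and 27 mm high inside. Stem out by 0 to 44 mm, not measured: the top bar's axis lies 141 to 185 mm above the origin.
- dock: Fixed black charging dock, base 100 x 85 x 12 mm, socket 52 x 42 mm inside, walls up to 40 mm; the clipper stands in it 12 mm above the table, 3 mm play. Origin at the underside's centre. The loop's plane is square to the rail within 0.15 rad, its centre within 6 mm of the hook's line, on the hook's +y side at the start.
- jar: Bystander: closed clear plastic jar, 64 mm across, 85 mm tall; origin under its centre.
- dish: Bystander: empty aluminium dish, 110 mm across, 30 mm tall; origin under its centre.
- comb: Bystander: comb with wooden handle, 190 mm long, lying; origin under its middle.
- clip_stand: Bystander: fixed steel clip stand about 130 mm tall pinching a slicker brush; origin under its foot.
- hook_tip (a point): Top of the hook's upturned tip, which faces +y of the stand: 18 mm to +y of the hook's origin and 16 mm above it. The hook reaches 20 mm from its underside to this point.

How it is judged:
On the way, in this order (a step that is already met when the one before it is completed fails the run):
1. the hook is pulled down at least 70 mm while the clipper still stands in its dock (value of joint slider above 0.07 m and distance of clipper from where it was at the start of the episode below 0.012 m), for 0.2 s.
2. the hook carries the clipper up, its underside at least 30 mm above the table (height (world z) of clipper above 0.03 m and contact force between clipper and hook above 1 N), for 0.2 s.
At the end, for the whole second after the job is handed in: The hook is back up (within 12 mm of its upper stop) and carries the clipper, which hangs upright (within 0.25 rad) and nearly still (under 0.12 m/s) below the hook (origins within 35 mm sideways), its underside more than 50 mm above the table, not touching the dock, with the robot letting go (value of joint slider below 0.012 m and contact force between clipper and hook above 0.8 N and height (world z) of clipper above 0.05 m and horizontal distance between clipper and hook below 0.035 m and angle between clipper's own z axis and vertical below 0.25 rad and linear speed of clipper below 0.12 m/s and contact force between clipper and dock below 0.05 N).
It fails at once if the hook presses on the clipper or its loop with more than 18 N (contact force between clipper and hook above 18 N).
It fails at once if the hook flies back up faster than 0.4 m/s (velocity of joint slider below -0.4 m/s).
It fails at once if the robot touches the clipper or its loop (contact force between any of the fingers, the arm and clipper above 0.3 N).
It fails at once if a bystander is moved by more than 25 mm (distance of any of jar, dish, comb from where it was at the start of the episode above 0.025 m).
It fails at once if the clip stand is struck (contact force between anything else and clip_stand above 2 N).
It also fails if it takes over 64 s, if anything falls off the work surface, if the arm or the gripper's body presses on something with over 40 N, if the wrist force passes 120 N, or if a joint passes its speed limit or range.

## Working session

There is one attempt and no reset: what is moved stays moved. The work goes in short steps, Python scripts to look and compute and a tool call to move; the robot and the scene stay as the last step left them, time stands still between calls to the robot, and variables do not carry over. Pictures are saved under pics/ and viewed, at most 10 in all, crops included, and the job is handed in when it is done.

Besides the shell and the picture viewer there is one more tool, called after "Call:" by a JSON object that holds its "name" and its "arguments", one argument or row to a line. servo_tool: Moves the arm, as the interface text tells. Its arguments: {"type":"object","properties":{"series":{"type":"string"}},"required":["series"]}

```bash
mkdir -p pics
cat > h.py <<'E'
import numpy as np, cv2, pickle
from bench import ctrl
from scipy.spatial.transform import Rotation as R
def snap(n,tag):
    o=ctrl.get_obs(); c=ctrl.camera(n)
    if n=="wrist":
        T=np.eye(4); q=o["eef_rot"]; T[:3,:3]=R.from_quat([q[1],q[2],q[3],q[0]]).as_matrix(); T[:3,3]=o["eef_pos"]
        c["extrinsics"]=T@c["T_tool_cam"]
    cv2.imwrite(f"pics/{tag}.png",c["img"][:,:,::-1]); pickle.dump(c,open(f"pics/{tag}.pkl","wb")); return c
def load(tag): return pickle.load(open(f"pics/{tag}.pkl","rb"))
def ray(c,u,v):
    f=240/np.tan(np.radians(c["fovy"])/2); K=np.array([[f,0,c["cx"]],[0,f,c["cy"]],[0,0,1.]])
    p=cv2.undistortPoints(np.array([[[u,v]]],float),K,np.array([c["k1"],0,0,0.]))[0,0]
    return np.array([p[0],p[1],1.])
def pt(c,u,v,z=None):
    d=ray(c,u,v); E=c["extrinsics"]
    if z is None: z=float(c["z_map"][int(round(v)),int(round(u))])
    return (E@np.r_[d*z,1])[:3]
def cloud(c):
    f=240/np.tan(np.radians(c["fovy"])/2); K=np.array([[f,0,c["cx"]],[0,f,c["cy"]],[0,0,1.]])
    v,u=np.mgrid[:480,:640]; p=cv2.undistortPoints(np.stack([u,v],-1).reshape(-1,1,2).astype(float),K,np.array([c["k1"],0,0,0.]))[:,0]
    z=c["z_map"].reshape(-1); P=np.c_[p*z[:,None],z,np.ones(len(z))]@c["extrinsics"].T
    P=P[:,:3]; P[z<=0]=np.nan; return P.reshape(480,640,3)
def tri(pairs):
    A=np.zeros((3,3));b=np.zeros(3)
    for c,u,v in pairs:
        E=c["extrinsics"]; d=E[:3,:3]@ray(c,u,v); d/=np.linalg.norm(d); M=np.eye(3)-np.outer(d,d); A+=M; b+=M@E[:3,3]
    return np.linalg.solve(A,b)
E
python3 - <<'E'
from h import *
a=snap("scene","s0");b=snap("top","t0");w=snap("wrist","w0")
for c in (a,b): print(c["extrinsics"].round(3).tolist(),c["fovy"])
print(w["T_tool_cam"].round(3).tolist(),ctrl.get_obs())
E
```

```text
[[0.902, -0.41, 0.135, 0.41], [-0.432, -0.858, 0.279, -0.409], [0.002, -0.31, -0.951, 1.438], [0.0, 0.0, 0.0, 1.0]] 50.009290960783055
[[0.001, -0.998, 0.07, 0.506], [-1.0, -0.002, -0.018, -0.018], [0.019, -0.07, -0.997, 1.158], [0.0, 0.0, 0.0, 1.0]] 57.79475754923782
[[0.0, -0.958, -0.288, 0.073], [1.0, 0.0, 0.001, -0.001], [-0.001, -0.288, 0.958, -0.117], [0.0, 0.0, 0.0, 1.0]] {'time_s': 0.15, 'q': array([ 9.20693343e-01,  1.81382429e-01,  1.60774383e+00,  2.29294554e-06,
        1.35377651e+00, -2.06297633e-01]), 'dq': array([-3.35771768e-05, -2.83947974e-03, -1.88547379e-03,  1.19131600e-03,
        9.66898323e-04,  5.98333072e-04]), 'joint_efforts': array([ 2.04735406e-03, -4.45258319e+01, -3.51693213e+01, -1.09733321e-04,
        5.80816253e-03, -2.90404978e-05]), 'eef_pos': array([0.24664829, 0.51900612, 0.25560097]), 'eef_rot': array([-2.73020465e-04,  2.20086237e-01,  9.75480199e-01, -5.95450036e-04]), 'wrist_force': array([ 0.53232635, -0.42608439,  0.02469662]), 'torque': array([-0.06487639,  0.0283265 , -0.04948601]), 'grasp_force': 0.0, 'opening': 0.9980461902268325}
```

View pics/s0.png

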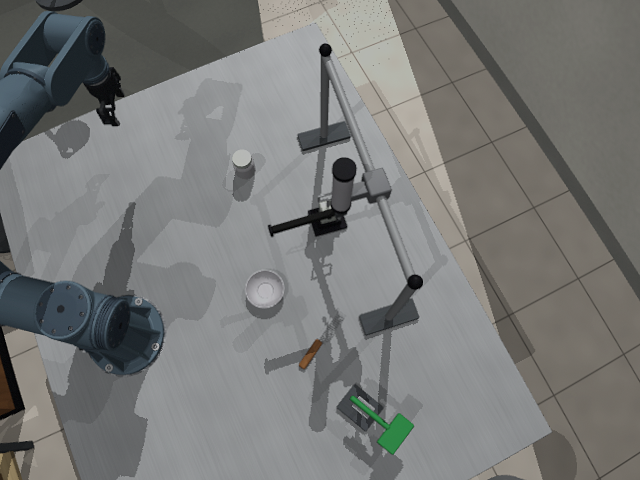

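View pics/t0.png

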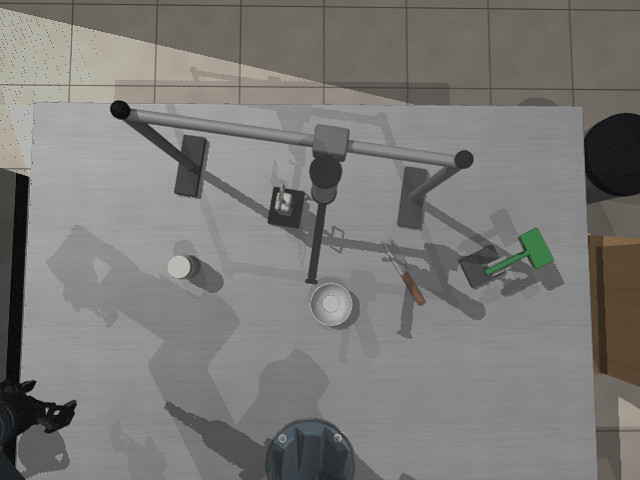

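The scene shows the bar at about (270,230)–(335,213) under the tube, with the clipper and dock behind it at (328,220). In the top view the bar ends at (311,281) and (322,205), the dock is at (287,207), and the rail runs (120,110)–(463,159).

Run:
```python
from h import *
t=load("t0");s=load("s0")
for n,u,v in [("rail",150,114),("rail",280,131),("rail",430,153),("bar",312,270),("bar",316,245),("bar",319,220),("tube",325,170),("dockL",275,220)]:
    print(n,pt(t,u,v).round(4))
P=cloud(t)
for nm,Q,C in (("top",P,t),("scene",cloud(s),s)):
    # bar points
    m=(C["img"].max(2)<70)&(Q[...,2]>.305)&(Q[...,2]<.34)&(Q[...,0]>.35)&(Q[...,0]<.75)&(abs(Q[...,1])<.2)
    B=Q[m]; print(nm,"bar",len(B)); 
    for x in np.arange(.4,.62,.03):
        k=B[abs(B[:,0]-x)<.008]
        if len(k): print(round(x,3),np.median(k,0).round(4),np.ptp(k[:,1]).round(4))
    if len(B): print("xminmax",B[:,0].min(),B[:,0].max())
    m=(Q[...,2]>.1)&(Q[...,2]<.23)&(Q[...,0]>.5)&(Q[...,0]<.75)&(Q[...,1]>-.02)&(Q[...,1]<.16)
    B=Q[m]; print("clip",len(B),[ (h,B[abs(B[:,2]-h)<.005].mean(0).round(4),(abs(B[:,2]-h)<.005).sum()) for h in np.arange(.1,.23,.01) if (abs(B[:,2]-h)<.005).sum()])
c=np.hstack([cv2.resize(t["img"][150:300,240:360],None,fx=3.3,fy=3.3,interpolation=2),cv2.resize(s["img"][150:270,260:390],None,fx=3,fy=4.125,interpolation=2)[:495]])
cv2.imwrite("pics/c0.png",c[:,:800,::-1])
```

```text
rail [0.7704 0.2743 0.4099]
rail [0.7414 0.0472 0.4107]
rail [ 0.7041 -0.2161  0.4097]
bar [ 0.4982 -0.0085  0.3247]
bar [ 0.5461 -0.016   0.3218]
bar [ 0.5939 -0.0216  0.3275]
tube [ 0.6448 -0.0293  0.5356]
dockL [0.6269 0.0934 0.0115]
top bar 606
0.49 [ 0.4887 -0.0085  0.3246] 0.0134
0.52 [ 0.5201 -0.0122  0.3245] 0.0153
0.55 [ 0.5499 -0.016   0.3246] 0.0154
0.58 [ 0.5796 -0.0217  0.3249] 0.0154
0.61 [ 0.6098 -0.0254  0.3242] 0.0135
xminmax 0.47354723909694846 0.6255020696860053
clip 310 [(np.float64(0.1), array([0.6497, 0.0535, 0.1025]), np.int64(7)), (np.float64(0.11), array([0.66  , 0.0613, 0.1107]), np.int64(179)), (np.float64(0.12), array([0.6607, 0.0607, 0.117 ]), np.int64(2)), (np.float64(0.13), array([0.6585, 0.0618, 0.1289]), np.int64(3)), (np.float64(0.13999999999999999), array([0.6607, 0.0601, 0.1406]), np.int64(1)), (np.float64(0.14999999999999997), array([0.6595, 0.0611, 0.1483]), np.int64(3)), (np.float64(0.15999999999999998), array([0.6633, 0.0628, 0.1617]), np.int64(34)), (np.float64(0.16999999999999998), array([0.6478, 0.066 , 0.1689]), np.int64(7)), (np.float64(0.
[... 624 characters left out ...]
p.float64(0.12), array([0.6564, 0.0639, 0.1164]), np.int64(11)), (np.float64(0.13), array([0.6616, 0.0602, 0.1294]), np.int64(6)), (np.float64(0.13999999999999999), array([0.6621, 0.0602, 0.1396]), np.int64(5)), (np.float64(0.14999999999999997), array([0.6617, 0.0604, 0.1502]), np.int64(7)), (np.float64(0.15999999999999998), array([0.6546, 0.0645, 0.1615]), np.int64(29)), (np.float64(0.16999999999999998), array([0.6422, 0.0655, 0.1683]), np.int64(5)), (np.float64(0.17999999999999997), array([0.6349, 0.0657, 0.1817]), np.int64(4)), (np.float64(0.18999999999999995), array([0.6479, 0.0662, 0.1926]), np.int64(14)), (np.float64(0.19999999999999996), array([0.6539, 0.0641, 0.1973]), np.int64(20))]
```

View pics/c0.png

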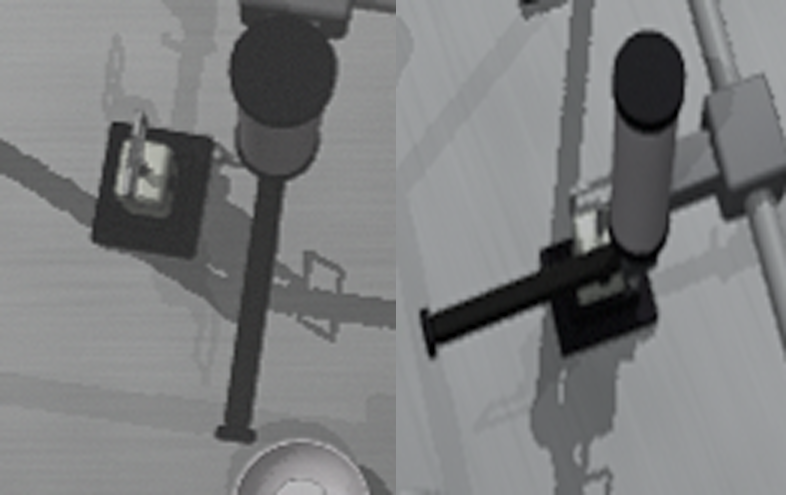

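The loop top shows at about z 0.196 m and roughly 77 mm to +y of the hook, and the bar axis is at about 0.315 m. I'm moving to a look-down point beside the bar.

Call:
{"name": "servo_tool", "arguments": {
  "series": "-1 -0.02 -0.01 -0.02 0 0 0; -1 -0.05 -0.03 -0.05 0 0 -2; -1 -0.08 -0.05 -0.08 0 0 -4; -1 -0.11 -0.07 -0.11 0 0 -6; -1 -0.14 -0.09 -0.14 0 0 -8; -1 -0.17 -0.11 -0.16 0 0 -10; -1 -0.20 -0.13 -0.174 0 0 -12; -1 -0.23 -0.15 -0.174 0 0 -14; -1 -0.26 -0.17 -0.174 0 0 -16; -1 -0.29 -0.19 -0.174 0 0 -17.5; -1 -0.32 -0.21 -0.174 0 0 -17.5; -1 -0.35 -0.225 -0.174 0 0 -17.5"
}}

```text
time_s: 1.15
eef_pos: [0.4668, 0.1636, 0.4304]
eef_rot: [0.0, 0.07, 0.998, -0.0]
wrist_force: [-0.7, -0.3, -0.0]
opening: 0.999
grasp_force: 0.0
```

Call:
{"name": "servo_tool", "arguments": {
  "series": "-1 -0.02 -0.02 0 0 0 0; -1 -0.045 -0.05 0 0 0 0; -1 -0.07 -0.08 0 0 0 0; -1 -0.085 -0.1 0 0 0 0; -1 -0.093 -0.108 0 0 0 0; -1 -0.093 -0.108 0 0 0 0; -1 -0.093 -0.108 0 0 0 0"
}}

```text
time_s: 1.73
eef_pos: [0.5434, 0.0464, 0.4299]
eef_rot: [-0.001, 0.069, 0.998, 0.0]
wrist_force: [-0.7, 0.5, 0.4]
opening: 1.003
grasp_force: 0.0
```

Run:
```python
from h import *
w=snap("wrist","w1"); Q=cloud(w)
psi=-.138;c,s=np.cos(psi),np.sin(psi)
S=np.stack([Q[...,0]*c+Q[...,1]*s,-Q[...,0]*s+Q[...,1]*c,Q[...,2]],-1)
np.save("pics/S1.npy",S)
m=(S[...,0]>.58)&(S[...,0]<.72)&(S[...,1]>.12)&(S[...,1]<.19)&(S[...,2]>.12)&(S[...,2]<.21)
B=S[m];h,e=np.histogram(B[:,2],np.arange(.12,.212,.004));print([(round(a,3),int(b)) for a,b in zip(e,h)])
T=B[B[:,2]>B[:,2].max()-.006];print("loop top",np.median(T,0).round(4),T.min(0).round(4),T.max(0).round(4), np.percentile(T[:,2],[50,90]),"slope",np.polyfit(T[:,0],T[:,1],1))
for z in (.324,):
  m=(abs(S[...,2]-z)<.005)&(S[...,1]<.1)&(S[...,0]<.62)&(S[...,0]>.46);B=S[m];print("bar",np.median(B,0).round(4),B.min(0).round(4),B.max(0).round(4),np.polyfit(B[:,0],B[:,1],1))
m=(S[...,2]>.23)&(S[...,2]<.29)&(S[...,0]>.6)&(S[...,0]<.7)&(abs(S[...,1]-.076)<.04);B=S[m]
print("hook",len(B)); 
for z in np.arange(.235,.29,.006):
  k=B[abs(B[:,2]-z)<.003]
  if len(k):print(z.round(3),len(k),np.median(k,0).round(4),k.min(0).round(4),k.max(0).round(4))
cv2.imwrite("pics/w1v.png",cv2.resize(w["img"],(800,600))[:,:,::-1])
```

```text
[(np.float64(0.12), 8), (np.float64(0.124), 6), (np.float64(0.128), 9), (np.float64(0.132), 6), (np.float64(0.136), 9), (np.float64(0.14), 6), (np.float64(0.144), 6), (np.float64(0.148), 4), (np.float64(0.152), 4), (np.float64(0.156), 23), (np.float64(0.16), 123), (np.float64(0.164), 15), (np.float64(0.168), 11), (np.float64(0.172), 13), (np.float64(0.176), 16), (np.float64(0.18), 14), (np.float64(0.184), 9), (np.float64(0.188), 12), (np.float64(0.192), 276), (np.float64(0.196), 41), (np.float64(0.2), 0), (np.float64(0.204), 0)]
loop top [0.6468 0.155  0.195 ] [0.6187 0.1517 0.1918] [0.678  0.1588 0.1976] [0.19504756 0.19608185] slope [-0.02927833  0.17404571]
bar [0.5339 0.0599 0.3245] [0.4708 0.0471 0.319 ] [0.62   0.0712 0.329 ] [-0.00239829  0.06105194]
hook 582
0.253 63 [0.64   0.0768 0.2547] [0.6391 0.0617 0.2525] [0.6413 0.0895 0.256 ]
0.259 315 [0.6416 0.0763 0.2586] [0.6387 0.0567 0.2561] [0.6464 0.0984 0.262 ]
0.265 88 [0.6404 0.0897 0.2646] [0.6386 0.0573 0.262 ] [0.6449 0.0984 0.2679]
0.271 83 [0.6416 0.0932 0.2698] [0.6386 0.0588 0.2682] [0.6464 0.098  0.2738]
0.277 21 [0.641  0.0617 0.2769] [0.6396 0.0602 0.2741] [0.6434 0.0627 0.2798]
0.283 12 [0.6416 0.0621 0.2827] [0.64   0.0612 0.28  ] [0.6436 0.0626 0.2856]
```

View pics/w1v.png

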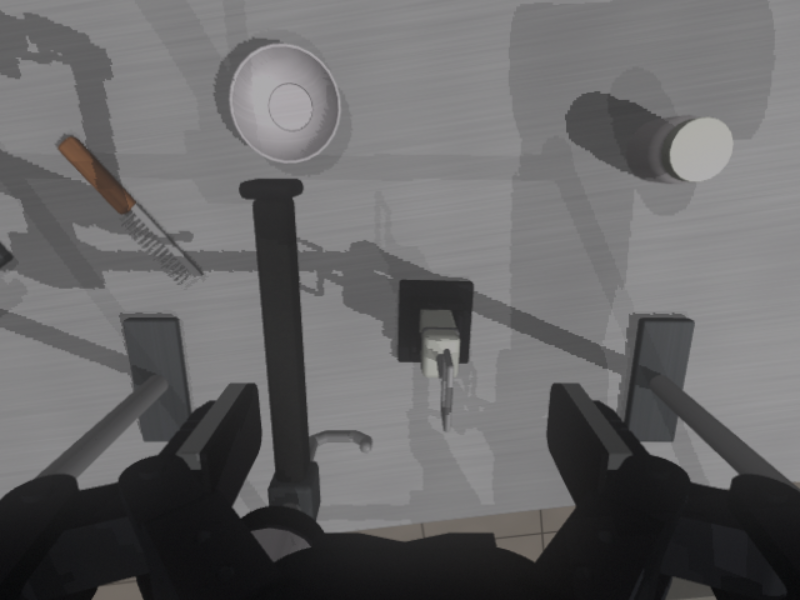

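The wrist view shows the hook with its tip at (368,443), the loop at (447,360–430) and the bar at (280,200–470). In stand axes, the loop's top surface is at z 0.195 and y 0.155, and the hook is at y 0.077. So the hook needs to go about 78 mm along the rail and about 85 mm down. Gripping the bar next.

Call:
{"name": "servo_tool", "arguments": {
  "series": "-1 0 -0.02 0 0 0 0; -1 0 -0.045 0 0 0 0; -1 0 -0.061 0.01 0 0 0; -1 0 -0.061 0.035 0 0 0; -1 0 -0.061 0.06 0 0 0; -1 0 -0.061 0.085 0 0 0; -1 0 -0.061 0.1 0 0 0; -1 0 -0.061 0.108 0 0 0; -1 0 -0.061 0.108 0 0 0; 0.2 0 -0.061 0.108 0 0 0; 0.6 0 -0.061 0.108 0 0 0; 1 0 -0.061 0.108 0 0 0"
}}

```text
time_s: 2.78
eef_pos: [0.5358, -0.0142, 0.324]
eef_rot: [0.001, 0.069, 0.998, -0.0]
wrist_force: [-0.1, -0.3, 0.4]
opening: 0.607
grasp_force: 0.0
```

Call:
{"name": "servo_tool", "arguments": {
  "series": "1 0 0 0 0 0 0; 1 0 0 0 0 0 0; 1 0 0 0 0 0 0; 1 0 0 0 0 0 0; 1 0 0 0 0 0 0; 1 0 0 0 0 0 0"
}}

```text
time_s: 3.28
eef_pos: [0.5354, -0.0144, 0.323]
eef_rot: [0.0, 0.069, 0.998, -0.0]
wrist_force: [-1.7, -0.3, 5.2]
opening: 0.174
grasp_force: 60.7
```

Call:
{"name": "servo_tool", "arguments": {
  "series": "1 0 0 0.003 0 0 0; 1 0 0 0.01 0 0 0; 1 0 0 0.018 0 0 0; 1 0 0 0.026 0 0 0; 1 0 0 0.034 0 0 0; 1 0 0 0.042 0 0 0; 1 0 0 0.05 0 0 0; 1 0 0 0.058 0 0 0; 1 0 0 0.066 0 0 0; 1 0 0 0.074 0 0 0; 1 0 0 0.081 0 0 0; 1 0 0 0.085 0 0 0"
}}

```text
time_s: 4.28
eef_pos: [0.5354, -0.0145, 0.2377]
eef_rot: [0.0, 0.069, 0.998, -0.0]
wrist_force: [-2.2, 1.3, 9.4]
opening: 0.174
grasp_force: 61.4
```

Call:
{"name": "servo_tool", "arguments": {
  "series": "1 0 0.006 0 0 0 0; 1 0 0.012 0 0 0 0; 1 0 0.018 0 0 0 0; 1 0 0.024 0 0 0 0; 1 0 0.03 0 0 0 0; 1 0 0.034 0 0 0 0; 1 0 0.036 0 0 0 0; 1 0 0.036 0 0 0 0; 1 0 0.036 0 0 0 0"
}}

```text
time_s: 5.03
eef_pos: [0.5405, 0.0215, 0.2384]
eef_rot: [0.001, 0.069, 0.998, 0.0]
wrist_force: [-1.2, 1.7, 9.3]
opening: 0.176
grasp_force: 61.4
```

Run:
```python
from h import *
w=snap("wrist","w2"); Q=cloud(w)
psi=-.138;c,s=np.cos(psi),np.sin(psi)
S=np.stack([Q[...,0]*c+Q[...,1]*s,-Q[...,0]*s+Q[...,1]*c,Q[...,2]],-1)
m=(S[...,0]>.6)&(S[...,0]<.7)&(S[...,1]>.09)&(S[...,1]<.18)&(S[...,2]>.14)&(S[...,2]<.22)
ys,xs=np.where(m);print("pix box",xs.min(),xs.max(),ys.min(),ys.max())
B=S[m]
for nm,a,b in (("loop",.145,.17),("hook",.09,.14)):
  D=B[(B[:,1]>a)&(B[:,1]<b)];print(nm)
  for z in np.arange(.15,.21,.004):
    k=D[abs(D[:,2]-z)<.002]
    if len(k):print(z.round(3),len(k),np.median(k,0).round(4),k.min(0).round(4),k.max(0).round(4))
print(ctrl.get_obs()["eef_pos"],ctrl.get_obs()["wrist_force"])
cv2.imwrite("pics/w2v.png",cv2.resize(w["img"][240:480,160:480],(800,600),interpolation=2)[:,:,::-1])
```

```text
pix box 435 446 451 463
loop
0.19 1 [0.6261 0.1535 0.1912] [0.6261 0.1535 0.1912] [0.6261 0.1535 0.1912]
0.194 40 [0.624  0.1548 0.1948] [0.6219 0.1532 0.1924] [0.6286 0.1586 0.196 ]
0.198 1 [0.6227 0.1553 0.1964] [0.6227 0.1553 0.1964] [0.6227 0.1553 0.1964]
hook
[0.54048032 0.02146276 0.23842316] [-2.30680688  1.9228626   9.06309505]
```

View pics/w2v.png

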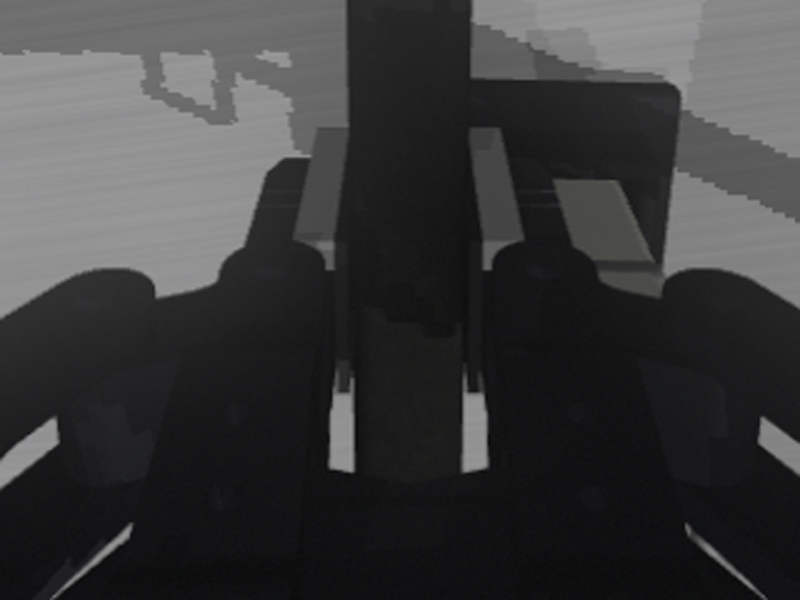

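The gripper hides the hook here. The loop's top still reads z 0.195, so I'll advance slowly and watch the force.

Call:
{"name": "servo_tool", "arguments": {
  "series": "1 0 0.003 0 0 0 0; 1 0 0.006 0 0 0 0; 1 0 0.009 0 0 0 0; 1 0 0.012 0 0 0 0; 1 0 0.014 0 0 0 0; 1 0 0.016 0 0 0 0; 1 0 0.018 0 0 0 0; 1 0 0.02 0 0 0 0; 1 0 0.022 0 0 0 0; 1 0 0.022 0 0 0 0"
}}

```text
time_s: 5.92
eef_pos: [0.5435, 0.0433, 0.2384]
eef_rot: [0.001, 0.069, 0.998, -0.0]
wrist_force: [-2.3, 1.6, 8.0]
opening: 0.177
grasp_force: 61.4
```

Call:
{"name": "servo_tool", "arguments": {
  "series": "1 0 0.002 0 0 0 0; 1 0 0.003 0 0 0 0; 1 0 0.004 0 0 0 0; 1 0 0.005 0 0 0 0; 1 0 0.005 0 0 0 0; 1 0 0.005 0 0 0 0"
}}

```text
time_s: 6.42
eef_pos: [0.5442, 0.048, 0.2385]
eef_rot: [0.001, 0.069, 0.998, -0.0]
wrist_force: [-1.6, 0.7, 9.2]
opening: 0.176
grasp_force: 61.4
```

Call:
{"name": "servo_tool", "arguments": {
  "series": "1 0 0.002 0 0 0 0; 1 0 0.004 0 0 0 0; 1 0 0.006 0 0 0 0; 1 0 0.008 0 0 0 0; 1 0 0.01 0 0 0 0; 1 0 0.012 0 0 0 0; 1 0 0.014 0 0 0 0; 1 0 0.015 0 0 0 0; 1 0 0.015 0 0 0 0; 1 0 0.015 0 0 0 0"
}}

```text
time_s: 7.25
eef_pos: [0.5463, 0.063, 0.2385]
eef_rot: [0.001, 0.069, 0.998, 0.0]
wrist_force: [-2.1, 0.9, 9.6]
opening: 0.175
grasp_force: 61.4
```

Run:
```python
from h import *
s=snap("scene","s2");t=snap("top","t2")
for c in (t,s):
  Q=cloud(c)
  m=(Q[...,0]>.6)&(Q[...,0]<.7)&(Q[...,1]>.03)&(Q[...,1]<.1)&(Q[...,2]>.15)&(Q[...,2]<.21); ys,xs=np.where(m); print(m.sum(), xs.min(),xs.max(),ys.min(),ys.max(), np.percentile(Q[m],[5,50,95],axis=0).round(3).tolist())
a=cv2.resize(t["img"][150:270,230:350],(400,400),interpolation=2);b=cv2.resize(s["img"][150:270,270:390],(400,400),interpolation=2)
cv2.imwrite("pics/c2.png",np.hstack([a,b])[:,:,::-1]);print(ctrl.get_obs()["eef_pos"],ctrl.get_obs()["wrist_force"])
```

```text
63 272 281 196 210 [[0.633, 0.065, 0.161], [0.648, 0.069, 0.186], [0.66, 0.082, 0.197]]
36 321 339 189 204 [[0.651, 0.042, 0.162], [0.683, 0.057, 0.183], [0.691, 0.081, 0.197]]
[0.54632108 0.0629878  0.23847854] [-1.88235006  0.77373482  8.4485213 ]
```

View pics/c2.png

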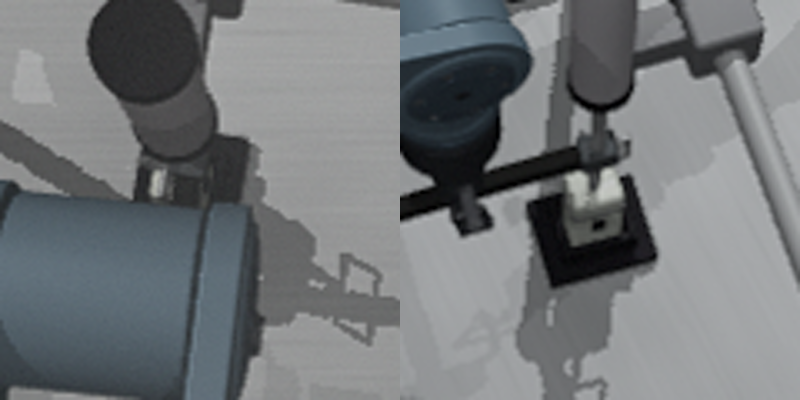

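Top and side views show the hook in line with the loop, and there was no contact force on the way. Lifting gently to feel for the weight.

Call:
{"name": "servo_tool", "arguments": {
  "series": "1 0 0 -0.001 0 0 0; 1 0 0 -0.002 0 0 0; 1 0 0 -0.003 0 0 0; 1 0 0 -0.004 0 0 0; 1 0 0 -0.006 0 0 0; 1 0 0 -0.008 0 0 0; 1 0 0 -0.01 0 0 0; 1 0 0 -0.012 0 0 0; 1 0 0 -0.014 0 0 0; 1 0 0 -0.014 0 0 0; 1 0 0 -0.014 0 0 0"
}}

```text
time_s: 8.27
eef_pos: [0.5463, 0.063, 0.2525]
eef_rot: [0.001, 0.069, 0.998, 0.0]
wrist_force: [-2.4, 1.1, 8.2]
opening: 0.174
grasp_force: 61.3
```

Call:
{"name": "servo_tool", "arguments": {
  "series": "1 0 0 -0.001 0 0 0; 1 0 0 -0.003 0 0 0; 1 0 0 -0.005 0 0 0; 1 0 0 -0.007 0 0 0; 1 0 0 -0.009 0 0 0; 1 0 0 -0.011 0 0 0; 1 0 0 -0.013 0 0 0; 1 0 0 -0.015 0 0 0; 1 0 0 -0.016 0 0 0; 1 0 0 -0.016 0 0 0; 1 0 0 -0.016 0 0 0; 1 0 0 -0.016 0 0 0"
}}

```text
time_s: 9.27
eef_pos: [0.5463, 0.0628, 0.2674]
eef_rot: [0.0, 0.069, 0.998, -0.0]
wrist_force: [2.6, 1.1, 3.9]
opening: 0.18
grasp_force: 60.8
```

Run:
```python
from h import *
s=snap("scene","s3");w=snap("wrist","w3")
Q=cloud(s)
m=(Q[...,0]>.6)&(Q[...,0]<.7)&(Q[...,1]>.03)&(Q[...,1]<.1)&(Q[...,2]>.1)&(Q[...,2]<.25); h,e=np.histogram(Q[m][:,2],np.arange(.1,.25,.006)); print([(round(float(a),3),int(b)) for a,b in zip(e,h)])
b=cv2.resize(s["img"][150:270,270:390],(500,500),interpolation=2)
cv2.imwrite("pics/c3.png",b[:,:,::-1]);print(ctrl.get_obs()["eef_pos"],ctrl.get_obs()["wrist_force"])
```

```text
[(0.1, 16), (0.106, 17), (0.112, 15), (0.118, 89), (0.124, 83), (0.13, 7), (0.136, 2), (0.142, 2), (0.148, 4), (0.154, 3), (0.16, 1), (0.166, 5), (0.172, 16), (0.178, 10), (0.184, 4), (0.19, 3), (0.196, 5), (0.202, 2), (0.208, 8), (0.214, 2), (0.22, 2), (0.226, 2), (0.232, 0), (0.238, 0)]
[0.54624455 0.06277883 0.26736089] [4.15305546 0.34852989 4.54876593]
```

View pics/c3.png

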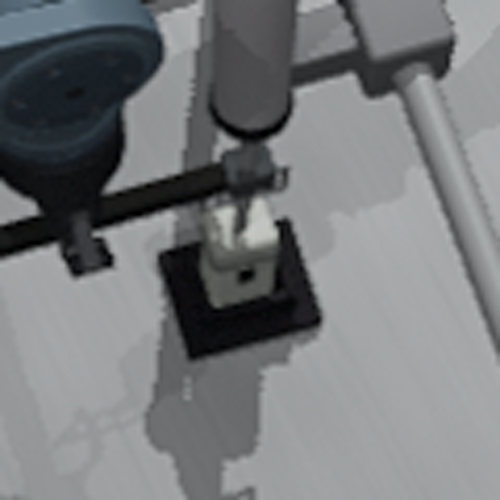

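The clipper is on the hook: its top has risen from 0.112 to about 0.125 m, and the force has dropped by about 3 N. I'm easing it all the way up.

Call:
{"name": "servo_tool", "arguments": {
  "series": "1 0 0 -0.001 0 0 0; 1 0 0 -0.003 0 0 0; 1 0 0 -0.006 0 0 0; 1 0 0 -0.009 0 0 0; 1 0 0 -0.012 0 0 0; 1 0 0 -0.015 0 0 0; 1 0 0 -0.018 0 0 0; 1 0 0 -0.021 0 0 0; 1 0 0 -0.024 0 0 0; 1 0 0 -0.027 0 0 0; 1 0 0 -0.029 0 0 0; 1 0 0 -0.03 0 0 0"
}}

```text
time_s: 10.37
eef_pos: [0.5462, 0.0628, 0.2978]
eef_rot: [0.001, 0.069, 0.998, -0.0]
wrist_force: [5.4, 0.2, 4.2]
opening: 0.174
grasp_force: 60.6
```

Call:
{"name": "servo_tool", "arguments": {
  "series": "1 0 0 -0.003 0 0 0; 1 0 0 -0.006 0 0 0; 1 0 0 -0.009 0 0 0; 1 0 0 -0.012 0 0 0; 1 0 0 -0.015 0 0 0; 1 0 0 -0.018 0 0 0; 1 0 0 -0.02 0 0 0; 1 0 0 -0.022 0 0 0; 1 0 0 -0.023 0 0 0; 1 0 0 -0.024 0 0 0; 1 0 0 -0.024 0 0 0; 1 0 0 -0.024 0 0 0"
}}

```text
time_s: 11.37
eef_pos: [0.5462, 0.0628, 0.3213]
eef_rot: [0.0, 0.069, 0.998, -0.0]
wrist_force: [6.6, 0.6, 2.8]
opening: 0.175
grasp_force: 60.6
```

Call:
{"name": "servo_tool", "arguments": {
  "series": "1 0 0 -0.001 0 0 0; 1 0 0 -0.002 0 0 0; 1 0 0 -0.003 0 0 0; 1 0 0 -0.003 0 0 0; 1 0 0 -0.003 0 0 0; 1 0 0 -0.003 0 0 0"
}}

```text
time_s: 11.87
eef_pos: [0.5462, 0.0627, 0.3231]
eef_rot: [-0.0, 0.069, 0.998, -0.0]
wrist_force: [9.3, -0.7, -3.6]
opening: 0.176
grasp_force: 59.8
```

The bar has reached its upper stop (force reversed). Letting the clipper settle, then releasing and withdrawing upward.

Call:
{"name": "servo_tool", "arguments": {
  "series": "1 0 0 0.001 0 0 0; 1 0 0 0.001 0 0 0; 1 0 0 0.001 0 0 0; 0.6 0 0 0.001 0 0 0; 0.4 0 0 0.001 0 0 0; 0.2 0 0 0.001 0 0 0; 0 0 0 0.001 0 0 0; -0.2 0 0 0.001 0 0 0; -0.3 0 0 0.001 0 0 0; -0.3 0 0 0.001 0 0 0; -0.3 0 0 0.001 0 0 0; -0.3 0 0 0.001 0 0 0"
}}

```text
time_s: 12.87
eef_pos: [0.5459, 0.0629, 0.3233]
eef_rot: [-0.0, 0.069, 0.998, -0.0]
wrist_force: [0.8, -0.6, 0.2]
opening: 0.649
grasp_force: 0.0
```

Call:
{"name": "servo_tool", "arguments": {
  "series": "-0.3 0 0 -0.005 0 0 0; -0.3 0 0 -0.015 0 0 0; -0.3 0 0 -0.03 0 0 0; -0.3 0 0 -0.045 0 0 0; -0.3 0 0 -0.06 0 0 0; -0.3 0 0 -0.075 0 0 0; -0.3 0.01 0 -0.09 0 0 0; -0.3 0.03 0 -0.1 0 0 0; -0.3 0.06 0 -0.1 0 0 0; -0.3 0.09 0 -0.1 0 0 0; -0.3 0.11 0 -0.1 0 0 0; -0.3 0.12 0 -0.1 0 0 0"
}}

```text
time_s: 13.87
eef_pos: [0.4254, 0.0799, 0.4249]
eef_rot: [0.001, 0.069, 0.998, 0.0]
wrist_force: [0.2, -0.2, 0.9]
opening: 0.651
grasp_force: 0.0
```

Call:
{"name": "servo_tool", "arguments": {
  "series": "-0.3 0.02 0 0 0 0 0; -0.3 0.04 0 0 0 0 0; -0.3 0.06 0 0 0 0 0; -0.3 0.07 0 0 0 0 0; -0.3 0.07 0 0 0 0 0; -0.3 0.07 0 0 0 0 0; -0.3 0.07 0 0 0 0 0; -0.3 0.07 0 0 0 0 0; -0.3 0.07 0 0 0 0 0; -0.3 0.07 0 0 0 0 0; -0.3 0.07 0 0 0 0 0; -0.3 0.07 0 0 0 0 0"
}}

```text
time_s: 14.87
eef_pos: [0.3579, 0.089, 0.4231]
eef_rot: [-0.0, 0.069, 0.998, -0.0]
wrist_force: [-0.3, 0.3, 0.4]
opening: 0.65
grasp_force: 0.0
```

Run:
```python
from h import *
w=snap("wrist","w4")
for k in range(2):
  s=snap("scene",f"s4{k}");Q=cloud(s)
  m=(Q[...,0]>.58)&(Q[...,0]<.72)&(Q[...,1]>.02)&(Q[...,1]<.12)&(Q[...,2]>.15)&(Q[...,2]<.22)&(s["img"].min(2)>130); print(m.sum(),np.median(Q[m],0).round(4))
m=(Q[...,0]>.4)&(Q[...,0]<.6)&(Q[...,1]>.02)&(Q[...,1]<.12)&(Q[...,2]>.28)&(Q[...,2]<.34)
print("bar",np.median(Q[m],0).round(4))
b=np.hstack([cv2.resize(s["img"][140:270,270:400],(400,400),interpolation=2),cv2.resize(w["img"],(400,300))[[*range(300)]+[299]*100]])
cv2.imwrite("pics/c4.png",b[:,:,::-1])
```

```text
103 [0.6669 0.0622 0.1793]
102 [0.6665 0.0623 0.1798]
bar [0.5404 0.0588 0.3237]
```

View pics/c4.png

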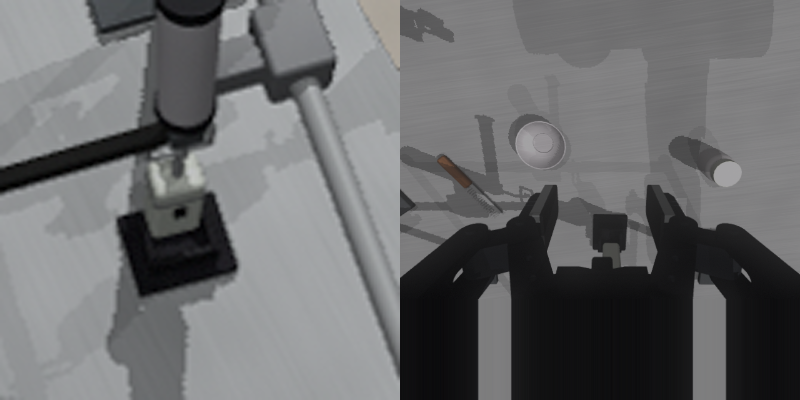

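The clipper hangs upright, with its top at about 0.180 m and its underside at about 0.08 m, clear of the dock. The bar is back at its upper stop and the gripper is away. I'll wait a second for any swing to settle, then hand in.

Call:
{"name": "servo_tool", "arguments": {
  "series": "-0.3 0 0 0 0 0 0; -0.3 0 0 0 0 0 0; -0.3 0 0 0 0 0 0; -0.3 0 0 0 0 0 0; -0.3 0 0 0 0 0 0; -0.3 0 0 0 0 0 0; -0.3 0 0 0 0 0 0; -0.3 0 0 0 0 0 0; -0.3 0 0 0 0 0 0; -0.3 0 0 0 0 0 0; -0.3 0 0 0 0 0 0; -0.3 0 0 0 0 0 0"
}}

```text
time_s: 16.02
eef_pos: [0.3577, 0.0891, 0.4233]
eef_rot: [-0.0, 0.069, 0.998, -0.0]
wrist_force: [0.3, 0.3, -0.4]
opening: 0.651
grasp_force: 0.0
```

```bash
python3 -c "
from bench import ctrl
print(ctrl.hand_in())"
```

```text
the job is handed in; nothing more can be done
None
```

I handed the job in at about 16 s; the hand-in gave no verdict, but the last pictures show the clipper hanging upright from the fully raised hook, about 80 mm above the table and clear of the dock, with the gripper let go.

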